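# Tap a taper arbor home in its socket

### The arm

A 6-joint arm with a two-finger parallel gripper is mounted at the origin on the work surface. World frame = base frame: x ahead of the robot, y to its left, z up, the work surface at z = 0. Lengths are in m, angles in rad, forces in N, time in s.
With the tool pointing down it reaches from about 0.35 to 0.85 m from the base axis. Payload 8.1 kg.
Tool frame: the origin (TCP) lies midway between the tips of the shut fingers; the grasp point (between the pads) lies 19 mm behind it; z points along the fingers, y is the direction in which the jaws open and shut (so a half turn about z gives the same grasp; the last joint's range is limited). The gripper opens to 85 mm and grips with 20 to 120 N. Pads are 22 mm wide; open, the fingers measure 114 mm over their backs; the gripper's body (76 mm by 85 mm) begins 54 mm behind the grasp point. The pads swing forward as they close: fully open they stand 13 mm farther back than shut.
Start: joints at [-1.328, 0.13, 1.488, -0, 1.523, -0.085], TCP at [0.193, -0.568, 0.231] pointing down, gripper open.
Joint ranges: [-2.96, 2.96], [-0.89, 2.26], [0.02, 2.5], [-1.34, 4.48], [0, 2.73], [-2.66, 2.66]. Speed limits (rad/s): [2.39, 2.39, 2.79, 3.14, 3.14, 3.14].

### API

Orientations are given as a unit quaternion [w, x, y, z].
In Python, from workcell import readout, viewer, job gives the robot as it stands. The module is installed in compiled form; this text tells all that it offers.
- The arm moves only by the tool send_rows, never from a script. Its argument "commands" is a list of rows, each a list of 7 numbers: the shift along the world's x, y, z as a fraction of full scale, then the turn, a rotation vector about the world's x, y, z as a fraction of full scale, then the finger opening in mm, from 0 to 85.4. A call has 1 to 8 rows; each row is the pose to reach, as a shift and turn from the pose measured when the call began; what a row does not reach only later rows make up. Full scale, the value 1, is 20 cm for a shift and pi/2 rad for a turn. A row lasts 1/12 s, in which the tool goes at most 41.7 mm and 7.16 degrees, less where a joint would pass 70% of its speed; a pose out of reach is approached as far as the arm can. A call with a number of a shift or a turn outside -1 to 1 is refused whole. A call with a gripper value outside its range is refused whole. The fingers move at their own pace and stop on an object; "newtons" is the grip in N (left out, the last holds). Time passes only in rows, so rows that repeat a pose let the fingers close. It gives the time, the measured TCP pose, the force and the opening at its end, in the units of the state.
- readout.state(): the state, without advancing time (a new reading comes with each control period).
- viewer.grab_frame(name): name is "scene" or "top" or "wrist"; returns (picture, depth): 420x560x3 uint8, blue, green, red; 420x560 float32, m along the optical axis (not along the pixel's ray), 0 where there is no reading.
- viewer.calibration(name): a dict with "vfov" (degrees; the focal length in pixels is half the picture's height over the tangent of half this angle, whatever the lens; pixels are square), "cx", "cy" (the principal point, pixels), "T" (4x4, takes a point from camera to world coordinates). Camera axes: x right, y up, looking along -z (the intrinsics and any distortion apply to the point x, -y, -z); pixel columns grow to the right and rows downward; lengths in m; the calibration is good to about 2 mm. A picture is of the moment at which its call begins: read the wrist's pose just before it. calibration takes no time and is no camera call; for the wrist camera it gives the pose at the moment of the call.
- job.finish_job(): hands the job in, once; it reports no verdict.
The state is a dict: "time_s": time; "joint_pos": joint angles; "qvel": joint speeds; "joint_torque": joint torques, N m; "tcp_pos": TCP position; "eef_rot": TCP orientation; "wrist_force": force on the tool from outside, world axes, zero at the start; "ft_torque": the same for the moment, N m; "finger_gap": finger opening in m.
Only numpy, scipy, OpenCV 4.12 (cv2) and the standard library are available. Lean on these libraries where they do the work, as an engineer would, in place of code of your own. Each camera call takes 0.05 s, during which the arm holds its last target.

### The job

Take the steel taper arbor from the cream tray, stand its tapered shank in the taper socket and let go of it while its collar is still a few millimetres proud. Then, with the blue-faced tapper and not with the fingers, tap the black stud on the arbor gently down, without hard blows, until its collar sits fully home on the socket's nose. Stand the tapper upright on its round black mat again and leave everything else where it is.

Things in the scene. Friction and masses are not known exactly. Their poses are not given: they have to be found in the camera images.
- arbor_grip (a point): Taper arbor, about 300 g, the one part in the tray with a slim bright grip (the others are brass). The grip is round, 28 mm in diameter, 50 mm long. On top a flat black stud, 22 mm in diameter, set 2 to 27 mm proud of the grip, different each time and locked, is what is struck. This point is on the axis, 12 mm below the grip's end, 46 mm above the collar's underside. z up along the arbor. It hangs by its collar in the tray.
- arbor_collar (a point): Centre of the underside of the arbor's collar (54 mm in diameter, 8 mm thick), 46 mm below arbor_grip. z up along the arbor. Below it is the tapered steel shank, 45 mm long, 25.9 mm in diameter at the collar and 18 mm at the foot (5 degrees a side).
- tray: Cream plastic tray, fixed, 200 x 200 x 55 mm (edge bead to 60 mm); origin at the centre of its underside, x and y along its sides. Four round 32 mm pockets, right through, 45 mm either side of the centre in x and in y: one holds the arbor, two hold brass plugs, one is empty. Collars and flanges lie on its top.
- nose (a point): Taper socket, fixed: steel ring, 76 mm outside, 43 mm bore 60 mm deep, on a 120 mm square grey base plate. This point is the centre of the ring's flat top face (the nose), 75 mm above the table, z up. The arbor is home when its collar lies on the nose.
- taper (a point): Point on the socket's axis 24.5 mm below the nose, mid-height of four sprung steel jaws that form a 5 degree taper bore. The arbor, lowered in, meets them with its collar about 8 mm above the nose; driving it on takes about 5 N at first, rising to some 15 to 24 N just before the collar meets the nose. It stays wherever it is left, gripped by the wedging.
- tapper_grip (a point): Tapper, about 250 g, standing face down: round steel handle 22 mm in diameter, 60 mm long, on a blue nylon head 34 mm in diameter, 28 mm high. This point is on its axis, on the handle, 56 mm above the face and 32 mm below the top. z up along the handle.
- tapper_face (a point): Centre of the tapper's flat nylon face, its underside. z up along the handle.
- mat_top (a point): Centre of the top of the tapper's round black rubber mat, fixed, 90 mm in diameter, 5 mm thick.
- plug0_mid (a point): Brass plug in the tray (54 mm flange on the tray's top, 36 mm boss to 32 mm above the tray's top). Leave it. The point is on its axis, 5 mm above the tray's top.
- plug1_mid (a point): The other, like brass plug. Leave it.
- puck: Turned aluminium part, 48 mm in diameter, 48 mm high. Leave it. Origin at the centre of its underside.
- can: Can with a blue label, 56 mm in diameter, 170 mm high. Leave it. Origin at the centre of its underside.
- wrench: Wrench lying on the table. Leave it.
- screwdriver: Screwdriver lying on the table. Leave it.

How it is judged:
On the way, in this order (a step that is already met when the one before it is completed fails the run):
1. the arbor stands upright in the socket, let go, its collar still proud of the nose (2 to 12 mm) (horizontal distance between arbor_collar and nose below 0.004 m and z of arbor_collar in the frame of nose between 0.002 and 0.012 m and angle between arbor_collar's own z axis and vertical below 0.1 rad and contact force between the fingers and arbor below 0.2 N), for 0.2 s.
2. the tapper, in contact with the arbor, has driven the collar to within 1.5 mm of the nose (z of arbor_collar in the frame of nose below 0.0015 m and horizontal distance between arbor_collar and nose below 0.004 m and contact force between tapper and arbor above 1 N).
At the end, for the whole second after the job is handed in: The arbor is home: collar within 1.5 mm of the nose, within 3 mm of its centre, upright within 3 degrees; the tapper stands upright, face down on its mat, its axis within 35 mm of the mat's centre (z of arbor_collar in the frame of nose between -0.002 and 0.0015 m and horizontal distance between arbor_collar and nose below 0.003 m and angle between arbor_collar's own z axis and vertical below 0.05 rad and horizontal distance between tapper_face and mat_top below 0.035 m and z of tapper_face in the frame of mat_top between -0.004 and 0.004 m and angle between tapper_face's own z axis and vertical below 0.1 rad); the robot touches nothing.
It fails at once if a hard blow: over 40 N between tapper and arbor (contact force between tapper and arbor above 40 N).
It fails at once if the arbor is pushed on with the fingers (over 2 N) when its collar is less than 2 mm proud of the nose (z of arbor_collar in the frame of nose below 0.002 m and horizontal distance between arbor_collar and nose below 0.006 m and contact force between the fingers and arbor above 2 N).
It fails at once if any other part or tool is moved more than 20 mm (distance of any of plug0_mid, plug1_mid, puck, can, wrench, screwdriver from where it was at the start of the episode above 0.02 m).
It also fails if it takes over 67 s, if anything falls off the work surface, if the arm or the gripper's body presses on something with over 40 N, if the wrist force passes 120 N, or if a joint passes its speed limit or range.

## Working session

There is one attempt and no reset: what is moved stays moved. The work goes in short steps, Python scripts to look and compute and a tool call to move; the robot and the scene stay as the last step left them, time stands still between calls to the robot, and variables do not carry over. Pictures are saved under pics/ and viewed, and the job is handed in when it is done.

Besides the shell and the picture viewer there is one more tool, called after "Emit:" by a JSON object that holds its "op" and its "data", one argument or row to a line. send_rows: Moves the arm, as the interface text tells. Shift numbers are shares of 20 cm and turn numbers shares of pi/2 rad, none past 1 either way. Its arguments: {"type":"object","properties":{"commands":{"type":"array","items":{"type":"array","items":{"type":"number"}}},"newtons":{"type":"number"}},"required":["commands"]}

```bash
mkdir -p pics; ls
python3 - <<'E'
from workcell import readout, viewer, job
import cv2, numpy as np
print(readout.state())
for n in ["scene","top"]:
    p,d=viewer.grab_frame(n); cv2.imwrite(f"pics/{n}0.png",p); np.save(f"pics/{n}0.npy",d); np.save(f"pics/{n}0c.npy",p)
for n in ["scene","top","wrist"]:
    c=viewer.calibration(n); print(n,{k:(np.round(v,4).tolist() if k=="T" else v) for k,v in c.items()})
E
```

```text
pics
{'time_s': 0.0, 'joint_pos': array([-1.32838772e+00,  1.31135423e-01,  1.48929257e+00,  4.61917542e-06,
        1.52296277e+00, -8.53824721e-02]), 'qvel': array([-0.00087014,  0.00175793,  0.00085081, -0.00049981,  0.001839  ,
        0.00054259]), 'joint_torque': array([ 2.22106049e-03, -5.69389665e+01, -5.00559390e+01,  2.57920246e-04,
        1.44811827e-02, -3.36659093e-05]), 'tcp_pos': array([ 0.19307428, -0.56751688,  0.23025248]), 'eef_rot': array([-8.96469758e-04,  9.86598783e-01,  1.63162595e-01, -6.82155989e-05]), 'wrist_force': array([-0.30028269,  0.43446208,  0.65478395]), 'ft_torque': array([-0.02510127,  0.02140222,  0.01623416]), 'finger_gap': 0.08532345733927178}
scene {'vfov': 53.5843665505608, 'cx': 274.5810605642944, 'cy': 213.15996598170324, 'T': [[-0.6898, -0.6184, 0.3765, 0.9373], [0.7239, -0.5808, 0.3723, 0.2799], [-0.0116, 0.5294, 0.8483, 0.8714], [0.0, 0.0, 0.0, 1.0]]}
top {'vfov': 54.038654260828054, 'cx': 276.1195860810377, 'cy': 206.1310125638569, 'T': [[-0.001, 0.9846, -0.1746, 0.3873], [-1.0, -0.0015, -0.0028, -0.0712], [-0.003, 0.1746, 0.9846, 1.2383], [0.0, 0.0, 0.0, 1.0]]}
wrist {'vfov': 69.0195351523334, 'cx': 276.2047624300888, 'cy': 209.69826794561385, 'T': [[0.3225, 0.9076, 0.2689, 0.261], [-0.9466, 0.3097, 0.0899, -0.5447], [-0.0017, -0.2835, 0.959, 0.373], [0.0, 0.0, 0.0, 1.0]]}
```

View pics/scene0.png

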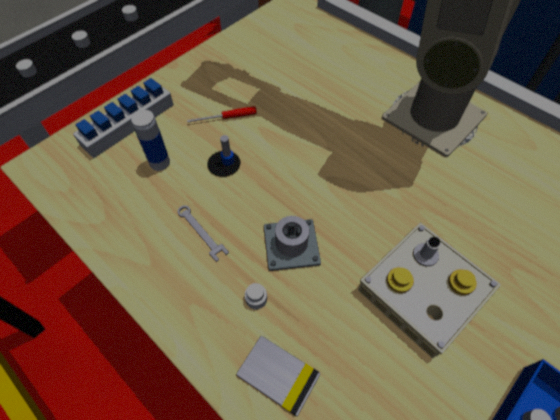

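View pics/top0.png

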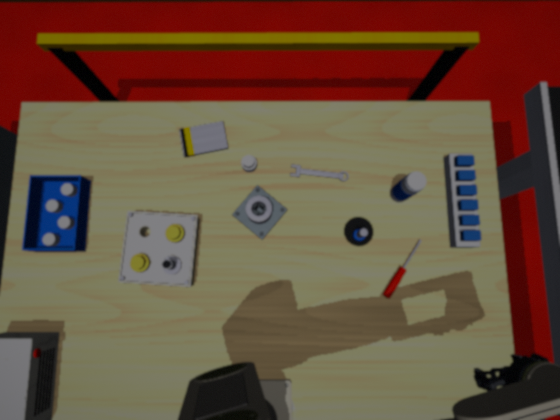

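The scene view shows the arbor with its black stud at (430,248), the socket at (292,235), the tapper on its mat at (226,155), and the can at (152,140). In the top view these are at (172,264), (260,208), (360,232) and (410,185).

```bash
cat > h.py <<'E'
from workcell import readout, viewer, job
import cv2, numpy as np
np.set_printoptions(precision=4,suppress=True)
def ray(c,u,v):
    f=210/np.tan(np.radians(c["vfov"])/2); T=np.array(c["T"])
    d=np.array([(u-c["cx"])/f,-(v-c["cy"])/f,-1.0]); return T[:3,3],T[:3,:3]@d
def plane(c,u,v,z):
    o,d=ray(c,u,v); return o+d*(z-o[2])/d[2]
def dep(c,u,v,D):
    o,d=ray(c,u,v); return o+d*D
def proj(c,p):
    f=210/np.tan(np.radians(c["vfov"])/2); T=np.array(c["T"])
    q=T[:3,:3].T@(np.array(p)-T[:3,3]); return c["cx"]+f*q[0]/-q[2], c["cy"]-f*q[1]/-q[2]
def cloud(c,D):
    f=210/np.tan(np.radians(c["vfov"])/2); T=np.array(c["T"])
    v,u=np.mgrid[0:420,0:560]
    P=np.stack([(u-c["cx"])/f*D,-(v-c["cy"])/f*D,-D],-1)
    return P@T[:3,:3].T+T[:3,3]
E
python3 - <<'E'
from h import *
c=viewer.calibration("top"); D=np.load("pics/top0.npy"); I=np.load("pics/top0c.npy")
for n,(u,v,z) in dict(arbor=(172,264,.13),nose=(260,208,.075),tapper=(362,232,.09),mat=(358,231,.005),can=(414,180,.17),p0=(140,262,.09),p1=(176,232,.09),hole=(144,231,.06)).items():
    print(n,plane(c,u,v,z),dep(c,u,v,D[v,u]),D[v,u])
cv2.imwrite("pics/crop1.png",cv2.resize(I[195:295,110:300],None,fx=4,fy=4,interpolation=cv2.INTER_CUBIC))
Is=np.load("pics/scene0c.npy")
cv2.imwrite("pics/crop2.png",cv2.resize(Is[210:360,240:510],None,fx=2.9,fy=2.9,interpolation=cv2.INTER_CUBIC))
E
```

```text
arbor [0.4274 0.21   0.13  ] [0.4277 0.2125 0.1202] 1.1088011
nose [ 0.5882 -0.0216  0.075 ] [ 0.5981 -0.0192  0.0178] 1.2387348
tapper [ 0.517  -0.3082  0.09  ] [ 0.5165 -0.3072  0.095 ] 1.1476766
mat [ 0.5297 -0.3138  0.005 ] [ 0.526  -0.3077  0.0363] 1.2070991
can [ 0.6468 -0.4352  0.17  ] [ 0.6476 -0.4363  0.1667] 1.0995811
p0 [0.4344 0.3091 0.09  ] [0.4346 0.3104 0.0859] 1.1440392
p1 [0.5177 0.2128 0.09  ] [0.5184 0.2143 0.0839] 1.160371
hole [0.5241 0.3125 0.06  ] [0.5289 0.3259 0.019 ] 1.2264134
```

View pics/crop1.png

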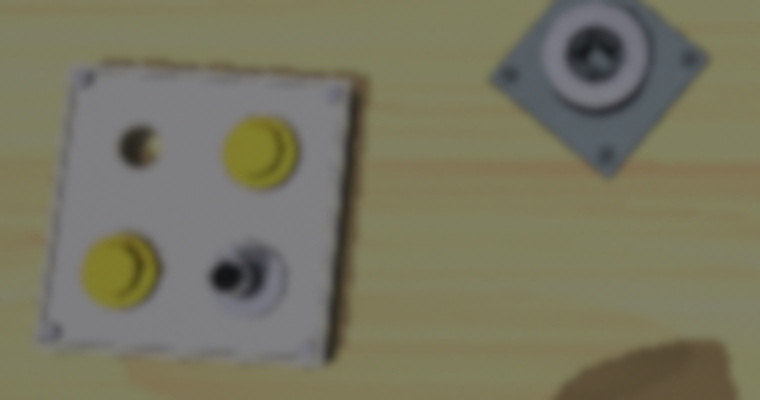

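View pics/crop2.png

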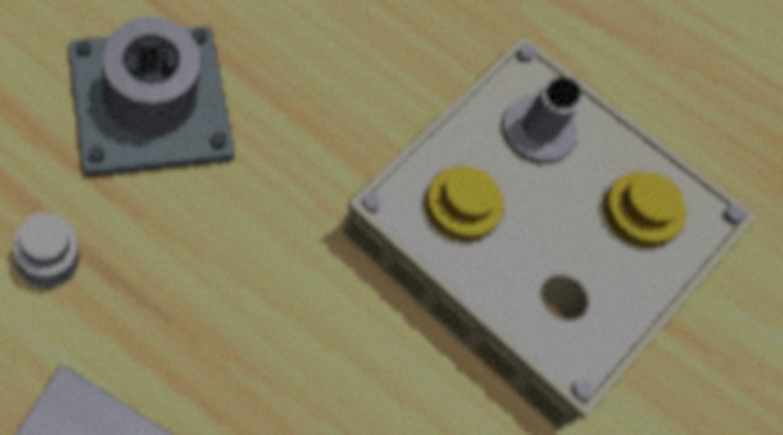

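Emit:
{"op": "send_rows", "data": {
  "commands": [
    [0.2,0.15,0.1,0,0,0,85],
    [0.4,0.3,0.15,0,0,0,85],
    [0.6,0.5,0.2,0,0,0,85],
    [0.8,0.65,0.2,0,0,0,85],
    [0.95,0.8,0.2,0,0,0,85],
    [1,0.9,0.2,0,0,0,85]
  ]
}}

```text
time_s: 0.6
tcp_pos: [0.3782, -0.4051, 0.2697]
eef_rot: [-0.001, 0.987, 0.163, 0.0]
wrist_force: [-0.1, -0.9, 0.3]
finger_gap: 0.0851
```

Emit:
{"op": "send_rows", "data": {
  "commands": [
    [0.15,0.1,0,0,0,0,85],
    [0.3,0.2,0,0,0,0,85],
    [0.45,0.3,0,0,0,0,85],
    [0.6,0.4,0,0,0,0,85],
    [0.6,0.4,0,0,0,0,85],
    [0.6,0.4,0,0,0,0,85]
  ]
}}

```text
time_s: 1.1
tcp_pos: [0.4993, -0.3234, 0.2688]
eef_rot: [-0.001, 0.986, 0.165, -0.0]
wrist_force: [-1.5, 0.4, 0.1]
finger_gap: 0.0848
```

```bash
cat > snap.py <<'E'
from h import *
import sys,pickle
n=sys.argv[1]
s=readout.state(); c=viewer.calibration("wrist"); p,d=viewer.grab_frame("wrist")
cv2.imwrite(f"pics/{n}.png",p); pickle.dump((s,c,p,d),open(f"pics/{n}.pkl","wb"))
print(s["time_s"],s["tcp_pos"],s["eef_rot"],s["wrist_force"],np.abs(s["qvel"]).max())
E
python3 snap.py w1
```

```text
1.1 [ 0.4993 -0.3234  0.2688] [-0.0013  0.9863  0.1647 -0.0004] [-1.4799  0.3844  0.1299] 0.05331018966790573
```

View pics/w1.png

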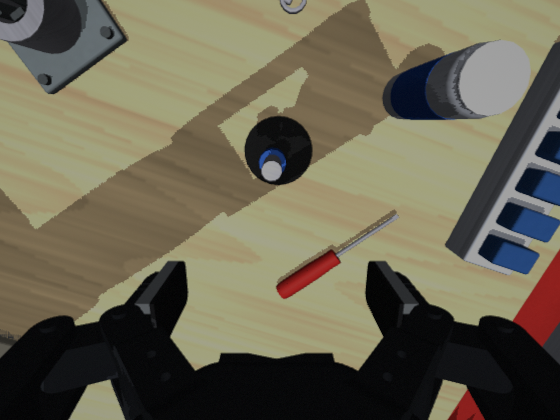

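The picture shows the mat centred near (278,150), the tapper's top disc at (273,171), the screwdriver at (310,275) and the can at (495,80). Next I'll view the socket.

Emit:
{"op": "send_rows", "data": {
  "commands": [
    [0.05,0.2,0,0,0,0,85],
    [0.1,0.4,0,0,0,0,85],
    [0.15,0.6,0,0,0,0,85],
    [0.15,0.8,0,0,0,0,85],
    [0.15,1,0,0,0,0,85]
  ]
}}

```text
time_s: 1.57
tcp_pos: [0.5274, -0.1242, 0.2686]
eef_rot: [-0.001, 0.987, 0.163, -0.001]
wrist_force: [0.6, 0.1, 0.6]
finger_gap: 0.0847
```

Emit:
{"op": "send_rows", "data": {
  "commands": [
    [0,0.25,0,0,0,0,85],
    [0,0.5,0,0,0,0,85],
    [0,0.5,0,0,0,0,85],
    [0,0.5,0,0,0,0,85]
  ]
}}

```text
time_s: 1.9
tcp_pos: [0.5268, -0.0218, 0.2687]
eef_rot: [-0.001, 0.986, 0.164, -0.001]
wrist_force: [0.4, -0.4, 0.4]
finger_gap: 0.0849
```

```bash
python3 snap.py w2
```

```text
1.9 [ 0.5268 -0.0218  0.2687] [-0.0015  0.9865  0.1639 -0.0007] [ 0.4314 -0.3544  0.3863] 0.06611206453683806
```

Emit:
{"op": "send_rows", "data": {
  "commands": [
    [-0.1,0.2,0,0,0,0,85],
    [-0.2,0.4,0,0,0,0,85],
    [-0.35,0.6,0,0,0,0,85],
    [-0.5,0.75,0,0,0,0,85],
    [-0.6,0.9,0,0,0,0,85],
    [-0.65,1,0,0,0,0,85],
    [-0.65,1,0,0,0,0,85],
    [-0.65,1,0,0,0,0,85]
  ]
}}

```text
time_s: 2.62
tcp_pos: [0.3969, 0.1757, 0.2689]
eef_rot: [-0.001, 0.986, 0.164, -0.0]
wrist_force: [-0.8, -0.9, -0.0]
finger_gap: 0.0853
```

```bash
python3 snap.py w3
```

```text
2.6167 [0.3969 0.1757 0.2689] [-0.0005  0.9865  0.164  -0.0004] [-0.7967 -0.9299 -0.0436] 0.04306538902980968
```

View pics/w2.png

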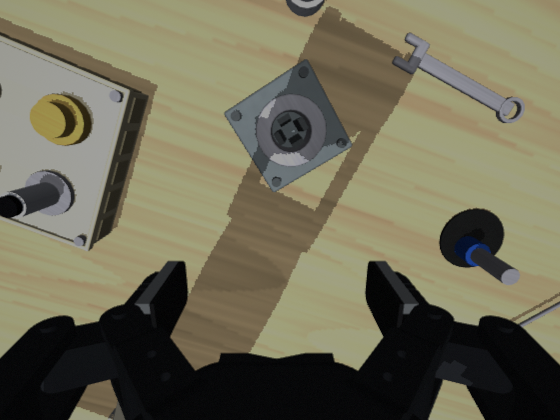

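View pics/w3.png

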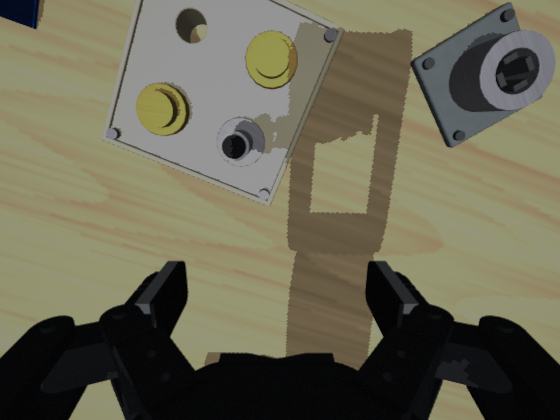

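w2 shows the nose ring at about (291,130). w3 shows the stud at (236,146) with the collar centred near (241,141), both clear of the plugs at (163,108) and (271,58).

```bash
cat > m.py <<'E'
from h import *
import pickle
def load(n): return pickle.load(open(f"pics/{n}.pkl","rb"))
def circ(n,xy,r,zlo,zhi,off=0):
    """points of cloud in z band near xy -> biggest blob's hull, min enclosing circle in xy"""
    s,c,p,d=load(n) if isinstance(n,str) else n
    P=cloud(c,d); m=(d>0)&(P[...,2]>zlo)&(P[...,2]<zhi)&(np.hypot(P[...,0]-xy[0],P[...,1]-xy[1])<r)
    Q=P[m]; 
    (cx,cy),R=cv2.minEnclosingCircle((Q[:,:2]*1000).astype(np.float32))
    return len(Q),cx/1000,cy/1000,R, np.median(Q[:,2])
E
python3 - <<'E'
from m import *
tc=viewer.calibration("top"); D=np.load("pics/top0.npy")
for n in["w2","w3"]: print("nose",circ(n,(.588,-.02),.05,.068,.082))
for n in["w2","w3"]:
  print("collar",circ(n,(.427,.207),.045,.060,.07))
  print("arb top",circ(n,(.427,.207),.03,.105,.16))
print("mat",circ("w1",(.52,-.31),.06,.003,.008))
print("tap",circ("w1",(.52,-.31),.04,.085,.12),circ("w2",(.52,-.31),.04,.085,.12))
print("head",circ("w1",(.52,-.31),.04,.025,.04))
for n,px in (("w1",(278,150)),("w2",(291,130)),("w3",(236,146)),("w3",(260,100))):
  s,c,p,d=load(n); u,v=px; print(n,d[v,u],dep(c,u,v,d[v,u]), "tcp px",proj(c,s["tcp_pos"]))
E
```

```text
nose (3093, 0.5882300415039062, -0.016825038909912108, 37.93338394165039, np.float64(0.07481857444629086))
nose (4146, 0.5881611938476563, -0.01633322525024414, 38.409210205078125, np.float64(0.07459908240138835))
collar (1032, 0.4271157531738281, 0.20707415771484375, 44.86066436767578, np.float64(0.06310012721548142))
arb top (737, 0.4287724609375, 0.22795858764648438, 14.339140892028809, np.float64(0.11679056038660862))
collar (1014, 0.4287332763671875, 0.20846157836914062, 44.22648620605469, np.float64(0.06302280931725857))
arb top (583, 0.4286712341308594, 0.2290500946044922, 13.978010177612305, np.float64(0.12018201515683608))
mat (2966, 0.5299937744140625, -0.3149913940429688, 44.78636169433594, np.float64(0.005065070231399155))
tap (339, 0.516896240234375, -0.31155548095703123, 10.834725379943848, np.float64(0.09307189852235276)) (345, 0.5173553466796875, -0.31102325439453127, 11.178170204162598, np.float64(0.09280069312010236))
head (234, 0.5171571655273437, -0.31156015014648436, 16.753612518310547, np.float64(0.033086300832787546))
w1 0.37455794 [ 0.5334 -0.3133  0.0315] tcp px (np.float64(276.2082238146218), np.float64(264.78202928847486))
w2 0.3830101 [ 0.588  -0.0196  0.0157] tcp px (np.float64(276.1772973446048), np.float64(264.72588866049927))
w3 0.28577784 [0.4298 0.2269 0.1206] tcp px (np.float64(276.1969234271653), np.float64(264.72312083953307))
w3 0.33546826 [0.478  0.2226 0.0556] tcp px (np.float64(276.1969234271653), np.float64(264.72312083953307))
```

Emit:
{"op": "send_rows", "data": {
  "commands": [
    [0.08,0.13,0,0,0,0,55],
    [0.16,0.265,-0.1,0,0,0,55],
    [0.16,0.265,-0.25,0,0,0,55],
    [0.16,0.265,-0.4,0,0,0,55],
    [0.16,0.265,-0.5,0,0,0,55],
    [0.16,0.265,-0.5,0,0,0,55],
    [0.16,0.265,-0.5,0,0,0,55]
  ]
}}

```text
time_s: 3.25
tcp_pos: [0.4296, 0.2258, 0.1677]
eef_rot: [0.0, 0.987, 0.162, -0.002]
wrist_force: [0.6, 0.8, 0.8]
finger_gap: 0.0551
```

```bash
python3 snap.py w4
python3 - <<'E'
from m import *
s,c,p,d=load("w4")
print("collar",circ("w4",(.4287,.2285),.034,.060,.066))
print("grip",circ("w4",(.4287,.2285),.03,.075,.111))
print("top",circ("w4",(.4287,.2285),.02,.114,.145))
P=cloud(c,d); m=(np.hypot(P[...,0]-.4287,P[...,1]-.2285)<.02)&(P[...,2]>.1); print(np.percentile(P[m][:,2],[5,20,50,80,95]))
print("gripflat",circ("w4",(.4287,.2285),.03,.111,.1145))
E
```

```text
3.25 [0.4296 0.2258 0.1677] [ 0.0002  0.9868  0.1619 -0.002 ] [0.5638 0.7532 0.7927] 0.05251793377088487
collar (1604, 0.42891290283203126, 0.22922514343261718, 26.873046875, np.float64(0.06307830391996423))
grip (427, 0.4314002685546875, 0.23007955932617188, 13.660340309143066, np.float64(0.0952588183657384))
top (929, 0.42938641357421875, 0.2295066375732422, 13.646864891052246, np.float64(0.12055699317900975))
[0.1134 0.2415 0.25   0.2566 0.2599]
gripflat (364, 0.4284163818359375, 0.22916146850585936, 14.398694038391113, np.float64(0.11305020821179007))
```

View pics/w4.png

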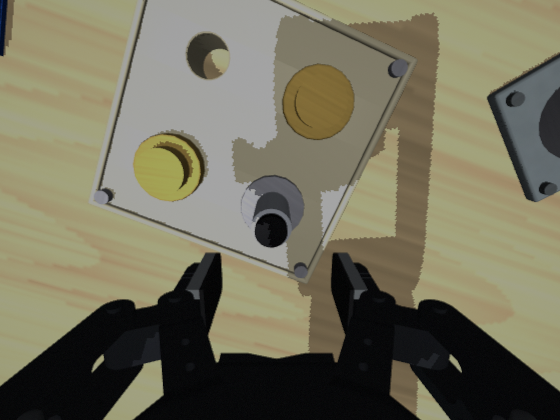

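The view shows the arbor (collar (272,205), stud (272,232)) centred between the open fingers. I'll go down and close.

Emit:
{"op": "send_rows", "data": {
  "commands": [
    [0,0.015,-0.1,0,0,0,55],
    [0,0.015,-0.25,0,0,0,55],
    [0,0.015,-0.38,0,0,0,55],
    [0,0.015,-0.445,0,0,0,55],
    [0,0.015,-0.445,0,0,0,55],
    [0,0.015,-0.445,0,0,0,55]
  ],
  "newtons": 40
}}

```text
time_s: 3.8
tcp_pos: [0.4318, 0.2294, 0.0822]
eef_rot: [-0.0, 0.987, 0.162, 0.0]
wrist_force: [-0.1, 0.6, 0.0]
finger_gap: 0.0554
```

Emit:
{"op": "send_rows", "data": {
  "commands": [
    [0,0,0,0,0,0,20],
    [0,0,0,0,0,0,20],
    [0,0,0,0,0,0,20],
    [0,0,0,0,0,0,20],
    [0,0,0,0,0,0,20],
    [0,0,0,0,0,0,20]
  ],
  "newtons": 40
}}

```text
time_s: 4.3
tcp_pos: [0.434, 0.2301, 0.085]
eef_rot: [-0.001, 0.987, 0.162, 0.003]
wrist_force: [0.4, -0.5, 7.1]
finger_gap: 0.0266
```

Emit:
{"op": "send_rows", "data": {
  "commands": [
    [0,0,0.1,0,0,0,20],
    [0,0,0.25,0,0,0,20],
    [0,0,0.4,0,0,0,20],
    [0,0,0.55,0,0,0,20],
    [0,0,0.6,0,0,0,20],
    [0,0,0.6,0,0,0,20]
  ]
}}

```text
time_s: 4.8
tcp_pos: [0.4361, 0.231, 0.2091]
eef_rot: [-0.002, 0.987, 0.162, 0.006]
wrist_force: [1.3, -0.2, -3.7]
finger_gap: 0.0267
```

```bash
python3 snap.py w5
```

```text
4.8 [0.4361 0.231  0.2091] [-0.0015  0.9868  0.1617  0.0064] [ 1.2694 -0.1619 -3.6804] 0.07749244012385938
```

View pics/w5.png

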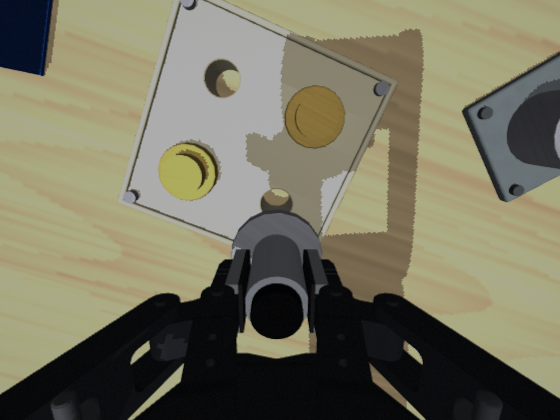

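The arbor is held: stud at (276,308), collar arc centred near (277,250), pocket empty at (277,203). Now I'll measure its axis in the grip.

```bash
cat > ax.py <<'E'
from m import *
import sys
from scipy.spatial.transform import Rotation as R
def go(n):
    s,c,p,d=load(n); P=cloud(c,d); t=s["tcp_pos"]
    w,x,y,z=s["eef_rot"]; Rm=R.from_quat([x,y,z,w]).as_matrix(); print("tool z",Rm[:,2],"toolx",Rm[:,0])
    L=(P-t)@Rm   # tool frame
    near=(np.abs(L[...,0])<.035)&(np.abs(L[...,1])<.035)&(d>0)
    h=np.histogram(L[near][:,2],bins=np.arange(-.06,.05,.002))
    print([(round(b,3),int(k)) for k,b in zip(*h) if k>25])
    return s,c,p,d,P,L,near,Rm
if __name__=="__main__":
    s,c,p,d,P,L,near,Rm=go(sys.argv[1])
    for lo,hi,r in ((-.05,-.035,.013),(.010,.024,.032)):
        pass
E
python3 ax.py w5
python3 - <<'E'
import cv2,numpy as np
p=cv2.imread("pics/w5.png"); cv2.imwrite("pics/w5c.png",cv2.resize(p[190:350,200:360],None,fx=3.7,fy=3.7,interpolation=cv2.INTER_CUBIC))
E
```

```text
tool z [ 0.0122  0.0051 -0.9999] toolx [0.9476 0.3191 0.0132]
[(np.float64(-0.06), 116), (np.float64(-0.058), 655), (np.float64(-0.056), 1331), (np.float64(-0.054), 533), (np.float64(-0.052), 444), (np.float64(-0.05), 384), (np.float64(-0.048), 445), (np.float64(-0.046), 381), (np.float64(-0.044), 252), (np.float64(-0.042), 141), (np.float64(-0.04), 301), (np.float64(-0.038), 939), (np.float64(-0.036), 1699), (np.float64(-0.034), 271), (np.float64(-0.032), 276), (np.float64(-0.03), 637), (np.float64(-0.028), 636), (np.float64(-0.026), 272), (np.float64(-0.024), 262), (np.float64(-0.022), 259), (np.float64(-0.02), 236), (np.float64(-0.018), 250), (np.float64(-0.016), 227), (np.float64(-0.014), 226), (np.float64(-0.012), 206), (np.float64(-0.01), 177), (np.float64(-0.008), 178), (np.float64(-0.006), 132), (np.float64(-0.004), 105), (np.float64(-0.002), 90), (np.float64(0.0), 74), (np.float64(0.002), 78), (np.float64(0.004), 69), (np.float64(0.006), 62), (np.float64(0.008), 71), (np.float64(0.01), 70), (np.float64(0.012), 54), (np.float64(0.014), 59), (np.float64(0.016), 59), (np.float64(0.018), 62), (np.float64(0.02), 1026), (np.float64(0.022), 1182), (np.float64(0.024), 64), (np.float64(0.026), 75), (np.float64(0.028), 30)]
```

View pics/w5c.png

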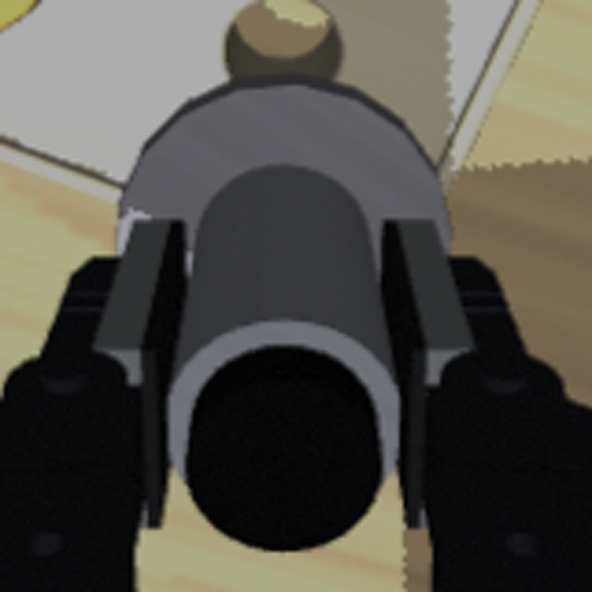

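```bash
cat > ax2.py <<'E'
from ax import *
from scipy.optimize import least_squares
def arb(n,studz=-.036):
    s,c,p,d,P,L,near,Rm=go(n)
    out={}
    hsv=cv2.cvtColor(p,cv2.COLOR_BGR2HSV)
    for nm,lo,hi,rad,ymax in (("stud",studz-.0025,studz+.0025,.011,.0125),("gripend",-.0315,-.0265,.014,.0145),("collar",.018,.026,.027,.035)):
        m=near&(L[...,2]>lo)&(L[...,2]<hi)&(np.abs(L[...,1])<ymax)&(np.abs(L[...,0])<.033)
        k=cv2.connectedComponentsWithStats(m.astype(np.uint8))
        i=1+np.argmax(k[2][1:,4]); m=k[1]==i
        Q=P[m]
        A=np.c_[Q[:,:2]-Q[:,:2].mean(0),np.ones(len(Q))]; co=np.linalg.lstsq(A,Q[:,2],rcond=None)[0]
        nrm=np.array([-co[0],-co[1],1]); nrm/=np.linalg.norm(nrm)
        hull=cv2.convexHull((Q[:,:2]*1000).astype(np.float32))[:,0]/1000
        mec=cv2.minEnclosingCircle((Q[:,:2]*1000).astype(np.float32))
        print(nm,len(Q),"z",co[2],"normal",nrm,"mec",np.array(mec[0])/1000,mec[1])
    return s
if __name__=="__main__": arb(sys.argv[1])
E
python3 ax2.py w5
```

```text
tool z [ 0.0122  0.0051 -0.9999] toolx [0.9476 0.3191 0.0132]
[(np.float64(-0.06), 116), (np.float64(-0.058), 655), (np.float64(-0.056), 1331), (np.float64(-0.054), 533), (np.float64(-0.052), 444), (np.float64(-0.05), 384), (np.float64(-0.048), 445), (np.float64(-0.046), 381), (np.float64(-0.044), 252), (np.float64(-0.042), 141), (np.float64(-0.04), 301), (np.float64(-0.038), 939), (np.float64(-0.036), 1699), (np.float64(-0.034), 271), (np.float64(-0.032), 276), (np.float64(-0.03), 637), (np.float64(-0.028), 636), (np.float64(-0.026), 272), (np.float64(-0.024), 262), (np.float64(-0.022), 259), (np.float64(-0.02), 236), (np.float64(-0.018), 250), (np.float64(-0.016), 227), (np.float64(-0.014), 226), (np.float64(-0.012), 206), (np.float64(-0.01), 177), (np.float64(-0.008), 178), (np.float64(-0.006), 132), (np.float64(-0.004), 105), (np.float64(-0.002), 90), (np.float64(0.0), 74), (np.float64(0.002), 78), (np.float64(0.004), 69), (np.float64(0.006), 62), (np.float64(0.008), 71), (np.float64(0.01), 70), (np.float64(0.012), 54), (np.float64(0.014), 59), (np.float64(0.016), 59), (np.float64(0.018), 62), (np.float64(0.02), 1026), (np.float64(0.022), 1182), (np.float64(0.024), 64), (np.float64(0.026), 75), (np.float64(0.028), 30)]
stud 2097 z 0.2446113713043114 normal [0.0079 0.0006 1.    ] mec [0.4311 0.229 ] 11.574274063110352
gripend 1114 z 0.23754712683987328 normal [-0.0095 -0.0069  0.9999] mec [0.4362 0.231 ] 17.846263885498047
collar 2334 z 0.18716596114457165 normal [0.0215 0.0034 0.9998] mec [0.4337 0.2299] 26.5151424407959
```

Emit:
{"op": "send_rows", "data": {
  "commands": [
    [0.1,-0.2,0,-0.003,0.008,0,20],
    [0.25,-0.4,0,-0.003,0.008,0,20],
    [0.4,-0.6,0,-0.003,0.008,0,20],
    [0.55,-0.75,0,-0.003,0.008,0,20],
    [0.7,-0.9,0,-0.003,0.008,0,20],
    [0.75,-1,0,-0.003,0.008,0,20],
    [0.75,-1,0,-0.003,0.008,0,20],
    [0.75,-1,0,-0.003,0.008,0,20]
  ]
}}

```text
time_s: 5.52
tcp_pos: [0.5842, 0.0281, 0.2022]
eef_rot: [-0.0, 0.987, 0.16, -0.005]
wrist_force: [-0.4, 0.6, -4.4]
finger_gap: 0.0268
```

```bash
python3 snap.py w6;python3 ax2.py w6 | grep -v float; python3 -c "
from m import *
print(circ('w6',(.5882,-.0166),.042,.070,.08))"
```

```text
5.5167 [0.5842 0.0281 0.2022] [-0.0002  0.9871  0.1599 -0.0049] [-0.395   0.5922 -4.4241] 0.050541492331942064
tool z [-0.0097 -0.0012 -1.    ] toolx [ 0.9488  0.3156 -0.0096]
stud 2090 z 0.23774736793229634 normal [0.024  0.0042 0.9997] mec [0.5798 0.0264] 11.624025344848633
gripend 1102 z 0.23057528346871328 normal [ 0.0038 -0.0033  1.    ] mec [0.5848 0.0282] 17.797775268554688
collar 2334 z 0.17999429973710793 normal [0.0425 0.0104 0.999 ] mec [0.5792 0.0266] 26.872642517089844
(3197, 0.5884216918945312, -0.01659200668334961, 37.86325454711914, np.float64(0.07486190113949204))
```

View pics/w6.png

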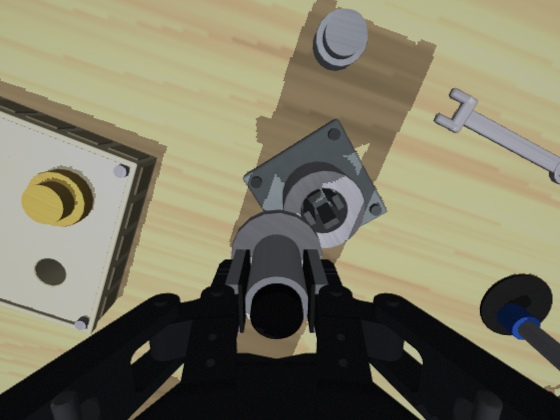

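w6 shows the socket bore at (323,208), clear ahead of the held arbor (collar centre near (277,250)), jaws visible. I'll move over it.

Emit:
{"op": "send_rows", "data": {
  "commands": [
    [0.025,-0.1,0,0,-0.009,0,20],
    [0.046,-0.216,0,0,-0.009,0,20],
    [0.046,-0.216,-0.1,0,-0.009,0,20],
    [0.046,-0.216,-0.18,0,-0.009,0,20],
    [0.046,-0.216,-0.18,0,-0.009,0,20],
    [0.046,-0.216,-0.18,0,-0.009,0,20],
    [0.046,-0.216,-0.18,0,-0.009,0,20],
    [0.046,-0.216,-0.18,0,-0.009,0,20]
  ]
}}

```text
time_s: 6.23
tcp_pos: [0.5932, -0.0129, 0.1679]
eef_rot: [0.001, 0.987, 0.161, 0.003]
wrist_force: [-0.1, -0.4, -2.5]
finger_gap: 0.0262
```

```bash
python3 snap.py w7;python3 ax2.py w7 | grep -v float; python3 -c "
from h import *
p,d=viewer.grab_frame('scene'); cv2.imwrite('pics/s7.png',cv2.resize(p[150:300,200:400],None,fx=3.5,fy=3.5,interpolation=cv2.INTER_CUBIC))
c=viewer.calibration('scene');P=cloud(c,d)
for zz in ((.1,.2),): pass
"
```

```text
6.2333 [ 0.5932 -0.0129  0.1679] [0.0009 0.9869 0.1612 0.003 ] [-0.0599 -0.358  -2.4847] 0.009233961855498185
tool z [ 0.0063 -0.0007 -1.    ] toolx [0.948  0.3182 0.0057]
stud 2099 z 0.2033585084785716 normal [0.0109 0.0034 0.9999] mec [ 0.5884 -0.0145] 11.580544471740723
gripend 1103 z 0.19632597505723473 normal [-0.0119 -0.0012  0.9999] mec [ 0.5933 -0.0126] 17.940216064453125
collar 2334 z 0.14582313030677985 normal [0.0274 0.0107 0.9996] mec [ 0.5888 -0.0143] 26.797134399414062
```

View pics/w7.png

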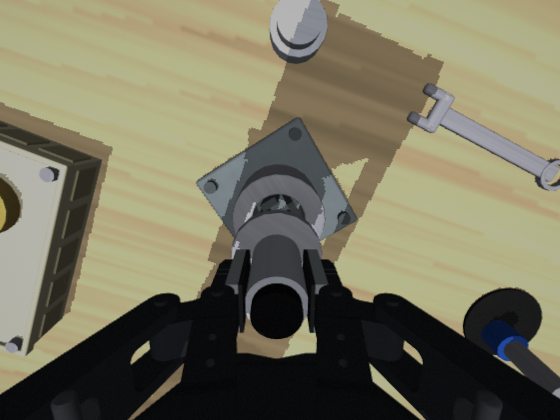

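View pics/s7.png

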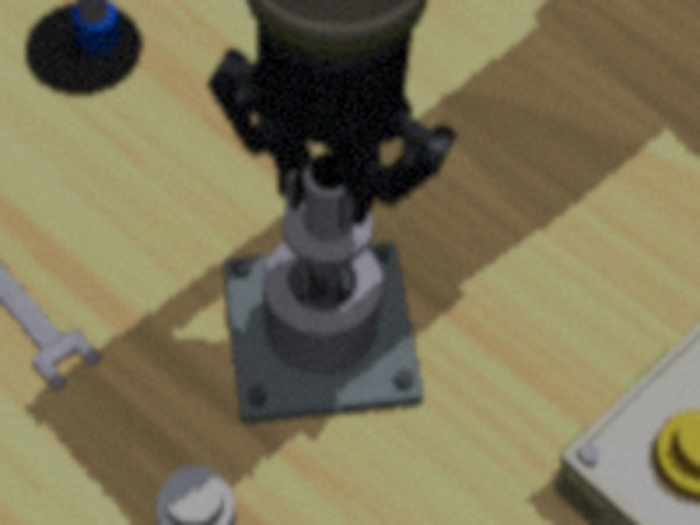

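Both views show the shank over the bore, about 2 mm off in y. I'll correct that and lower until it nearly meets the jaws.

Emit:
{"op": "send_rows", "data": {
  "commands": [
    [0,-0.011,0,0,0,0,20],
    [0,-0.011,-0.05,0,0,0,20],
    [0,-0.011,-0.1,0,0,0,20],
    [0,-0.011,-0.15,0,0,0,20],
    [0,-0.011,-0.2,0,0,0,20],
    [0,-0.011,-0.2,0,0,0,20]
  ]
}}

```text
time_s: 6.83
tcp_pos: [0.5915, -0.0152, 0.1241]
eef_rot: [0.0, 0.987, 0.161, 0.001]
wrist_force: [0.5, -0.3, -5.7]
finger_gap: 0.0266
```

Emit:
{"op": "send_rows", "data": {
  "commands": [
    [0,0,-0.03,0,0,0,20],
    [0,0,-0.05,0,0,0,20],
    [0,0,-0.06,0,0,0,20],
    [0,0,-0.06,0,0,0,20]
  ]
}}

```text
time_s: 7.17
tcp_pos: [0.5923, -0.0152, 0.1124]
eef_rot: [0.0, 0.987, 0.161, 0.002]
wrist_force: [4.5, -0.6, -3.7]
finger_gap: 0.0269
```

```bash
python3 snap.py w8;python3 ax2.py w8 | grep -v float; python3 -c "
from m import *
print(circ('w8',(.5882,-.0166),.042,.070,.08))"
```

```text
7.1667 [ 0.5923 -0.0152  0.1124] [0.0004 0.987  0.161  0.0018] [ 4.4611 -0.6105 -3.6707] 0.004131624539000998
tool z [ 0.0037 -0.0003 -1.    ] toolx [0.9482 0.3178 0.0034]
stud 2078 z 0.14792409966296402 normal [ 0.001  -0.0023  1.    ] mec [ 0.5872 -0.017 ] 11.737082481384277
gripend 1117 z 0.14090061510259155 normal [-0.0115 -0.0093  0.9999] mec [ 0.5928 -0.015 ] 17.866140365600586
collar 2380 z 0.0905021878876681 normal [0.0188 0.0057 0.9998] mec [ 0.5881 -0.0168] 26.959421157836914
(3592, 0.588573486328125, -0.016648923873901367, 37.84199523925781, np.float64(0.0750247940243263))
```

Emit:
{"op": "send_rows", "data": {
  "commands": [
    [-0.003,0,-0.006,0,0,0,20],
    [-0.003,0,-0.01,0,0,0,20],
    [-0.003,0,-0.012,0,0,0,20],
    [-0.003,0,-0.012,0,0,0,20]
  ]
}}

```text
time_s: 7.55
tcp_pos: [0.5925, -0.0152, 0.1114]
eef_rot: [0.001, 0.987, 0.161, 0.003]
wrist_force: [3.4, 1.9, 5.3]
finger_gap: 0.0267
```

Emit:
{"op": "send_rows", "data": {
  "commands": [
    [0,0,0,0,0,0,32],
    [0,0,0,0,0,0,45],
    [0,0,0,0,0,0,55],
    [0,0,0,0,0,0,55],
    [0,0,0,0,0,0,55]
  ]
}}

```text
time_s: 7.97
tcp_pos: [0.592, -0.0152, 0.1109]
eef_rot: [0.001, 0.987, 0.161, 0.002]
wrist_force: [-0.2, 0.5, 0.2]
finger_gap: 0.0549
```

```bash
python3 snap.py w9;python3 ax2.py w9 | grep -v float
```

```text
7.9667 [ 0.592  -0.0152  0.1109] [0.0006 0.987  0.161  0.0023] [-0.1558  0.4865  0.1551] 0.0033760113060074303
tool z [ 0.0046 -0.0004 -1.    ] toolx [0.9482 0.3178 0.0043]
stud 2161 z 0.14689896318667345 normal [0.0173 0.0042 0.9998] mec [ 0.588  -0.0169] 11.69882869720459
gripend 1018 z 0.13957540610778407 normal [-0.0026 -0.0056  1.    ] mec [ 0.5883 -0.0167] 14.320572853088379
collar 3350 z 0.08939572212217874 normal [0.0081 0.0024 1.    ] mec [ 0.5885 -0.0165] 26.987316131591797
```

View pics/w9.png

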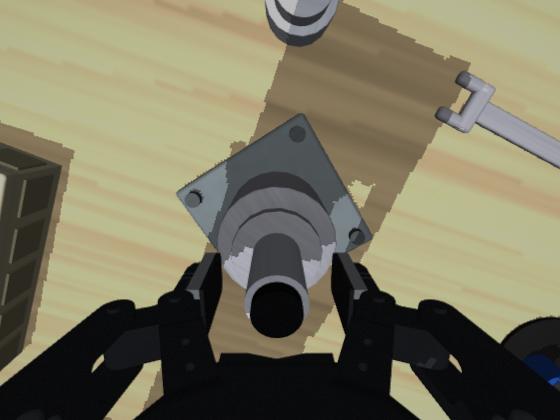

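The picture shows the arbor released (stud (277,308), collar centred near (277,255)), fingers clear on both sides. Collar is about 6.4 mm proud, upright and centred. Next: up, then to the tapper.

Emit:
{"op": "send_rows", "data": {
  "commands": [
    [0,0,0.15,0,0,0,55],
    [0,0,0.35,0,0,0,55],
    [0,0,0.55,0,0,0,55],
    [0,-0.1,0.7,0,0,0,60],
    [-0.1,-0.3,0.7,0,0,0,60],
    [-0.2,-0.5,0.7,0,0,0,60],
    [-0.3,-0.7,0.65,0,0,0,60],
    [-0.35,-0.9,0.6,0,0,0,60]
  ]
}}

```text
time_s: 8.68
tcp_pos: [0.5242, -0.1865, 0.2346]
eef_rot: [0.001, 0.987, 0.161, 0.003]
wrist_force: [0.7, -1.0, -0.7]
finger_gap: 0.0601
```

Emit:
{"op": "send_rows", "data": {
  "commands": [
    [0,-0.2,0,0,0,0,60],
    [0,-0.4,0,0,0,0,60],
    [0,-0.5,-0.1,0,0,0,60],
    [0,-0.5,-0.25,0,0,0,60],
    [0,-0.5,-0.35,0,0,0,60],
    [0,-0.5,-0.35,0,0,0,60],
    [0,-0.5,-0.35,0,0,0,60]
  ]
}}

```text
time_s: 9.27
tcp_pos: [0.5231, -0.2859, 0.1632]
eef_rot: [-0.0, 0.987, 0.161, 0.002]
wrist_force: [0.3, 0.5, 0.7]
finger_gap: 0.0599
```

```bash
python3 snap.py w10; python3 -c "
from m import *
print(circ('w10',(.5171,-.3113),.03,.088,.10))
print(circ('w10',(.5171,-.3113),.025,.03,.036))
print(circ('w10',(.53,-.315),.06,.003,.008))"
```

```text
9.2667 [ 0.5231 -0.2859  0.1632] [-0.      0.9869  0.1613  0.0018] [0.2715 0.4613 0.7477] 0.050602167100527805
(651, 0.5169953002929687, -0.3116779479980469, 11.07779598236084, np.float64(0.09305959690471782))
(415, 0.5172953491210938, -0.3111617736816406, 16.798704147338867, np.float64(0.03297761541979205))
(4555, 0.5301463012695312, -0.31480975341796874, 44.788299560546875, np.float64(0.005114992980809585))
```

View pics/w10.png

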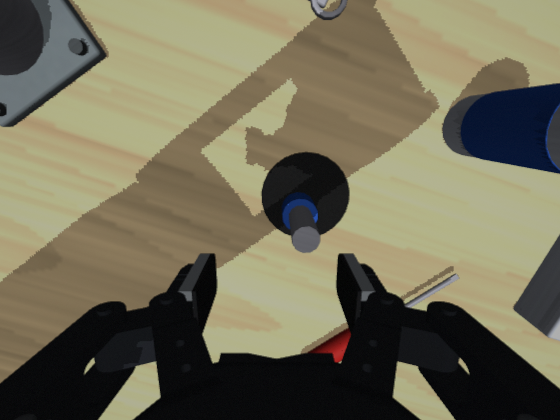

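Tapper handle top at (306,240), mat centred at (305,193), screwdriver clear below right. I'll centre over the handle and descend.

Emit:
{"op": "send_rows", "data": {
  "commands": [
    [-0.03,-0.128,0,0,0,0,60],
    [-0.03,-0.128,-0.1,0,0,0,60],
    [-0.03,-0.128,-0.2,0,0,0,60],
    [-0.03,-0.128,-0.3,0,0,0,60],
    [-0.03,-0.128,-0.3,0,0,0,60],
    [-0.03,-0.128,-0.3,0,0,0,60]
  ],
  "newtons": 60
}}

```text
time_s: 9.82
tcp_pos: [0.5187, -0.3117, 0.1063]
eef_rot: [0.001, 0.987, 0.162, 0.003]
wrist_force: [-0.2, -0.5, 0.6]
finger_gap: 0.0598
```

Emit:
{"op": "send_rows", "data": {
  "commands": [
    [-0.01,0,-0.1,0,0.004,0,50],
    [-0.01,0,-0.2,0,0.004,0,50],
    [-0.01,0,-0.3,0,0.004,0,50],
    [-0.01,0,-0.335,0,0.004,0,50],
    [-0.01,0,-0.335,0,0.004,0,50],
    [-0.01,0,-0.335,0,0.004,0,50],
    [-0.01,0,-0.335,0,0.004,0,50]
  ]
}}

```text
time_s: 10.4
tcp_pos: [0.5181, -0.3126, 0.0418]
eef_rot: [0.002, 0.987, 0.162, 0.001]
wrist_force: [0.0, -0.4, 0.4]
finger_gap: 0.0503
```

Emit:
{"op": "send_rows", "data": {
  "commands": [
    [0,0,0,0,0,0,15],
    [0,0,0,0,0,0,15],
    [0,0,0,0,0,0,15],
    [0,0,0,0,0,0,15],
    [0,0,0,0,0,0,15],
    [0,0,0,0,0,0,15]
  ],
  "newtons": 60
}}

```text
time_s: 10.9
tcp_pos: [0.5193, -0.3134, 0.0437]
eef_rot: [0.003, 0.987, 0.162, 0.002]
wrist_force: [-0.9, 1.0, 6.3]
finger_gap: 0.0206
```

Emit:
{"op": "send_rows", "data": {
  "commands": [
    [0,0,0.15,0,0,0,15],
    [0,0,0.35,0,0,0,15],
    [0,0,0.55,0,0,0,15],
    [0.05,0.15,0.75,0.003,0.003,0,15],
    [0.1,0.35,0.9,0.003,0.003,0,15],
    [0.15,0.55,1,0.003,0.003,0,15],
    [0.2,0.75,1,0.003,0.003,0,15],
    [0.25,0.9,1,0.003,0.003,0,15]
  ]
}}

```text
time_s: 11.57
tcp_pos: [0.5675, -0.1417, 0.2462]
eef_rot: [0.001, 0.987, 0.161, 0.002]
wrist_force: [1.4, -0.5, -3.1]
finger_gap: 0.0204
```

Emit:
{"op": "send_rows", "data": {
  "commands": [
    [0.03,0.15,0,0,0,0,15],
    [0.06,0.3,0,0,0,0,15],
    [0.07,0.4,0,0,0,0,15],
    [0.08,0.4,0,0,0,0,15],
    [0.08,0.4,0,0,0,0,15],
    [0.08,0.4,0,0,0,0,15]
  ]
}}

```text
time_s: 12.07
tcp_pos: [0.5832, -0.0621, 0.246]
eef_rot: [0.001, 0.987, 0.161, 0.002]
wrist_force: [0.4, 0.1, -2.4]
finger_gap: 0.0204
```

```bash
python3 snap.py w11; python3 ax.py w11 | tail -1
python3 - <<'E'
from m import *
print("stud",circ('w11',(.588,-.017),.02,.142,.15))
print("collar",circ('w11',(.588,-.017),.03,.085,.094))
E
```

```text
12.0667 [ 0.5832 -0.0621  0.246 ] [0.0014 0.9869 0.1614 0.002 ] [ 0.3581  0.0706 -2.3754] 0.021985286055910016
[(np.float64(-0.06), 433), (np.float64(-0.058), 1277), (np.float64(-0.056), 1450), (np.float64(-0.054), 587), (np.float64(-0.052), 827), (np.float64(-0.05), 2492), (np.float64(-0.048), 747), (np.float64(-0.046), 563), (np.float64(-0.044), 445), (np.float64(-0.042), 294), (np.float64(-0.04), 291), (np.float64(-0.038), 491), (np.float64(-0.036), 229), (np.float64(-0.034), 235), (np.float64(-0.032), 238), (np.float64(-0.03), 268), (np.float64(-0.028), 258), (np.float64(-0.026), 237), (np.float64(-0.024), 246), (np.float64(-0.022), 220), (np.float64(-0.02), 213), (np.float64(-0.018), 213), (np.float64(-0.016), 215), (np.float64(-0.014), 175), (np.float64(-0.012), 185), (np.float64(-0.01), 169), (np.float64(-0.008), 151), (np.float64(-0.006), 111), (np.float64(-0.004), 85), (np.float64(-0.002), 71), (np.float64(0.0), 63), (np.float64(0.002), 55), (np.float64(0.004), 60), (np.float64(0.006), 50), (np.float64(0.008), 118), (np.float64(0.01), 603), (np.float64(0.012), 74), (np.float64(0.014), 69), (np.float64(0.016), 53), (np.float64(0.018), 62), (np.float64(0.02), 62), (np.float64(0.022), 54), (np.float64(0.024), 53), (np.float64(0.026), 54), (np.float64(0.028), 56), (np.float64(0.03), 46), (np.float64(0.032), 47), (np.float64(0.034), 42), (np.float64(0.036), 41)]
stud (592, 0.5879375610351563, -0.016779220581054688, 11.182937622070312, np.float64(0.1469340657348066))
collar (1217, 0.5882770385742188, -0.01707036590576172, 26.76129722595215, np.float64(0.08939037565153557))
```

View pics/w11.png

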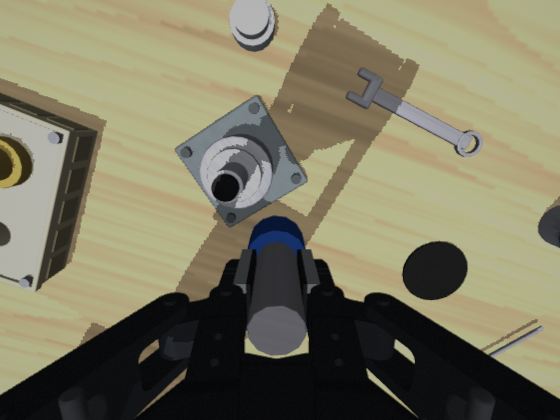

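The arbor stands at (226,186) (stud top), and the tapper is held with its blue head at (276,235) and handle top at (276,330).

```bash
cat > tp.py <<'E'
from ax import *
import io,contextlib
with contextlib.redirect_stdout(io.StringIO()): s,c,p,d,P,L,near,Rm=go(sys.argv[1])
for nm,lo,hi,rad in (("headtop",.0085,.0125,.02),("handletop",-.0525,-.0485,.013)):
    m=near&(L[...,2]>lo)&(L[...,2]<hi)&(np.abs(L[...,1])<rad)&(np.abs(L[...,0])<.022)
    k=cv2.connectedComponentsWithStats(m.astype(np.uint8)); m=k[1]==1+np.argmax(k[2][1:,4]); Q=P[m]
    mec=cv2.minEnclosingCircle((Q[:,:2]*1000).astype(np.float32)); print(nm,len(Q),np.array(mec[0])/1000,mec[1],np.median(Q[:,2]), "rel tcp",np.array(mec[0])/1000-s["tcp_pos"][:2])
E
python3 tp.py w11
```

```text
headtop 730 [ 0.5876 -0.0611] 15.344696044921875 0.2352958781220843 rel tcp [0.0044 0.001 ]
handletop 2258 [ 0.5819 -0.0628] 11.31387710571289 0.29539379147358913 rel tcp [-0.0014 -0.0008]
```

```bash
cat >> tp.py <<'E'
from scipy.optimize import least_squares
m0=near&(np.abs(L[...,1])<.02)&(np.abs(L[...,0])<.03)
# handle top plane normal
m=m0&(L[...,2]>-.0525)&(L[...,2]<-.047)&(np.hypot(L[...,0]+.0014,L[...,1])<.009); Q=P[m]
A=np.c_[Q[:,:2]-Q[:,:2].mean(0),np.ones(len(Q))]; co=np.linalg.lstsq(A,Q[:,2],rcond=None)[0]; print("normal",-co[:2])
# handle cylinder front line: for each z slice, max of tool x near y=0
for z in np.arange(-.045,.008,.006):
    m=m0&(np.abs(L[...,2]-z)<.003)&(np.abs(L[...,1])<.003); 
    if m.sum()>3: print(round(z,3),"front x tool",round(float(np.median(L[m][:,0])),4))
m=m0&(L[...,2]>.013)&(L[...,2]<.036)&(np.abs(L[...,1])<.004)
for z in np.arange(.014,.037,.006):
    m=m0&(np.abs(L[...,2]-z)<.003)&(np.abs(L[...,1])<.004); print("head",round(z,3),np.round(np.median(L[m][:,0]),4),m.sum())
E
python3 tp.py w11
```

```text
headtop 730 [ 0.5876 -0.0611] 15.344696044921875 0.2352958781220843 rel tcp [0.0044 0.001 ]
handletop 2258 [ 0.5819 -0.0628] 11.31387710571289 0.29539379147358913 rel tcp [-0.0014 -0.0008]
normal [-0.002   0.0043]
-0.045 front x tool 0.0089
-0.039 front x tool 0.0089
-0.033 front x tool 0.0089
-0.027 front x tool 0.0089
-0.021 front x tool 0.0089
-0.015 front x tool 0.0089
-0.009 front x tool 0.0088
-0.003 front x tool 0.0088
0.003 front x tool 0.0088
head 0.014 0.0145 96
head 0.02 0.0148 48
head 0.026 0.0147 44
head 0.032 0.0147 39
```

Emit:
{"op": "send_rows", "data": {
  "commands": [
    [0.015,0.1,0,0,0,0,15],
    [0.034,0.23,0,0,0,0,15],
    [0.034,0.23,-0.08,0,0,0,15],
    [0.034,0.23,-0.16,0,0,0,15],
    [0.034,0.23,-0.24,0,0,0,15],
    [0.034,0.23,-0.24,0,0,0,15],
    [0.034,0.23,-0.24,0,0,0,15]
  ],
  "newtons": 90
}}

```text
time_s: 12.7
tcp_pos: [0.589, -0.0175, 0.1969]
eef_rot: [0.001, 0.987, 0.16, 0.001]
wrist_force: [0.1, -0.6, -2.2]
finger_gap: 0.02
```

Emit:
{"op": "send_rows", "data": {
  "commands": [
    [0.005,0.004,-0.015,0,0,0,15],
    [0.005,0.004,-0.03,0,0,0,15],
    [0.005,0.004,-0.045,0,0,0,15],
    [0.005,0.004,-0.052,0,0,0,15],
    [0.005,0.004,-0.052,0,0,0,15],
    [0.005,0.004,-0.052,0,0,0,15]
  ],
  "newtons": 90
}}

```text
time_s: 13.2
tcp_pos: [0.59, -0.0167, 0.1866]
eef_rot: [0.001, 0.987, 0.16, 0.001]
wrist_force: [-0.1, 0.8, -2.9]
finger_gap: 0.0202
```

```bash
python3 snap.py w12; python3 tp.py w12 | grep -E "top|0.009"
```

```text
13.2 [ 0.59   -0.0167  0.1866] [0.0011 0.9871 0.1603 0.0007] [-0.1367  0.7704 -2.9208] 0.0031741727729532
headtop 722 [ 0.5944 -0.0157] 15.326138496398926 0.17587793789208805 rel tcp [0.0044 0.001 ]
handletop 2230 [ 0.5886 -0.0169] 11.312104225158691 0.23596292216933262 rel tcp [-0.0014 -0.0002]
-0.045 front x tool 0.009
-0.039 front x tool 0.009
-0.033 front x tool 0.009
-0.027 front x tool 0.009
-0.009 front x tool 0.0088
```

View pics/w12.png

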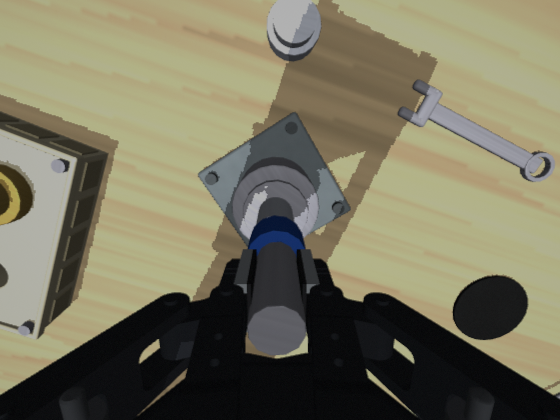

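Tapper axis (head at (277,235)) sits over the arbor (collar centred near (275,205)), about 1 mm above the stud. I'll press in small increments, watching the force.

Emit:
{"op": "send_rows", "data": {
  "commands": [
    [0,0,-0.004,0,0,0,15],
    [0,0,-0.008,0,0,0,15],
    [0,0,-0.012,0,0,0,15],
    [0,0,-0.012,0,0,0,15]
  ],
  "newtons": 90
}}

```text
time_s: 13.58
tcp_pos: [0.5907, -0.0167, 0.1853]
eef_rot: [0.001, 0.987, 0.16, 0.002]
wrist_force: [-0.0, 0.9, 3.1]
finger_gap: 0.02
```

Emit:
{"op": "send_rows", "data": {
  "commands": [
    [0,0,-0.004,0,0,0,15],
    [0,0,-0.008,0,0,0,15],
    [0,0,-0.012,0,0,0,15],
    [0,0,-0.015,0,0,0,15]
  ]
}}

```text
time_s: 13.92
tcp_pos: [0.5912, -0.0166, 0.1834]
eef_rot: [0.002, 0.987, 0.16, 0.002]
wrist_force: [-0.8, 0.8, 8.9]
finger_gap: 0.02
```

Emit:
{"op": "send_rows", "data": {
  "commands": [
    [0,0,-0.004,0,0,0,15],
    [0,0,-0.008,0,0,0,15],
    [0,0,-0.012,0,0,0,15],
    [0,0,-0.015,0,0,0,15]
  ]
}}

```text
time_s: 14.25
tcp_pos: [0.5919, -0.0167, 0.1822]
eef_rot: [0.002, 0.987, 0.16, 0.003]
wrist_force: [-2.7, 0.3, 13.1]
finger_gap: 0.0198
```

Emit:
{"op": "send_rows", "data": {
  "commands": [
    [-0.003,0,-0.004,0.001,0.002,0,15],
    [-0.005,0,-0.008,0.002,0.004,0,15],
    [-0.005,0,-0.012,0.002,0.004,0,15],
    [-0.005,0,-0.016,0.002,0.004,0,15]
  ]
}}

```text
time_s: 14.58
tcp_pos: [0.592, -0.0168, 0.1812]
eef_rot: [0.0, 0.987, 0.16, 0.002]
wrist_force: [-2.5, 0.7, 13.6]
finger_gap: 0.02
```

Emit:
{"op": "send_rows", "data": {
  "commands": [
    [-0.002,0,-0.005,0.001,0.002,0,15],
    [-0.003,0,-0.01,0.001,0.002,0,15],
    [-0.003,0,-0.014,0.001,0.002,0,15],
    [-0.003,0,-0.017,0.001,0.002,0,15]
  ]
}}

```text
time_s: 14.92
tcp_pos: [0.5925, -0.0169, 0.1804]
eef_rot: [-0.0, 0.987, 0.16, 0.002]
wrist_force: [-3.5, 0.6, 17.2]
finger_gap: 0.0201
```

Emit:
{"op": "send_rows", "data": {
  "commands": [
    [-0.003,0,-0.006,0,0.001,0,15],
    [-0.005,0,-0.011,0,0.001,0,15],
    [-0.005,0,-0.015,0,0.001,0,15],
    [-0.005,0,-0.018,0,0.001,0,15]
  ]
}}

```text
time_s: 15.25
tcp_pos: [0.5927, -0.017, 0.1797]
eef_rot: [-0.0, 0.987, 0.16, 0.003]
wrist_force: [-6.0, 0.5, 19.7]
finger_gap: 0.02
```

```bash
python3 snap.py w13; python3 tp.py w13 | grep -E "top|0.009"
python3 - <<'E'
from m import *
print("collar",circ('w13',(.588,-.017),.03,.079,.094))
print("nose",circ('w13',(.588,-.017),.04,.072,.077))
E
```

```text
15.25 [ 0.5927 -0.017   0.1797] [-0.0001  0.987   0.1604  0.0032] [-6.0387  0.4763 19.721 ] 0.008929281405099689
headtop 709 [ 0.5975 -0.0159] 15.322654724121094 0.16903139360322833 rel tcp [0.0048 0.0011]
handletop 2251 [ 0.5913 -0.0177] 11.197857856750488 0.22914881900278877 rel tcp [-0.0014 -0.0007]
-0.045 front x tool 0.0091
-0.039 front x tool 0.0091
-0.033 front x tool 0.0091
-0.009 front x tool 0.0088
collar (1684, 0.5892008056640625, -0.016793214797973632, 26.820905685424805, np.float64(0.08352312980007397))
nose (2175, 0.5883920288085938, -0.016724124908447265, 37.848609924316406, np.float64(0.07503080018569763))
```

Emit:
{"op": "send_rows", "data": {
  "commands": [
    [-0.005,0,-0.006,0,0.002,0,15],
    [-0.008,0,-0.012,0,0.003,0,15],
    [-0.008,0,-0.016,0,0.003,0,15],
    [-0.008,0,-0.019,0,0.003,0,15]
  ]
}}

```text
time_s: 15.63
tcp_pos: [0.5925, -0.0169, 0.1794]
eef_rot: [-0.0, 0.987, 0.16, 0.003]
wrist_force: [-7.0, 1.2, 24.7]
finger_gap: 0.0203
```

```bash
python3 snap.py w14
python3 - <<'E'
from m import *
print("collar",circ('w14',(.588,-.017),.03,.079,.094))
E
```

```text
15.6333 [ 0.5925 -0.0169  0.1794] [-0.0001  0.987   0.1605  0.0029] [-7.      1.2406 24.7397] 0.004181541734538931
collar (1697, 0.5889628295898437, -0.016813175201416015, 26.92801856994629, np.float64(0.08328243313211642))
```

Emit:
{"op": "send_rows", "data": {
  "commands": [
    [-0.005,0,0.01,0,0.002,0,15],
    [-0.005,0,0.05,0,0.002,0,15],
    [-0.005,0,0.12,0,0.002,0,15],
    [-0.005,0,0.25,0,0.002,0,15],
    [-0.005,0,0.35,0,0.002,0,15],
    [-0.005,-0.1,0.4,0,0.002,0,15],
    [-0.01,-0.25,0.4,0,0.002,0,15],
    [-0.02,-0.3,0.4,0,0.002,0,15]
  ]
}}

```text
time_s: 16.35
tcp_pos: [0.5886, -0.0799, 0.26]
eef_rot: [0.001, 0.987, 0.16, 0.002]
wrist_force: [-0.3, -0.2, -3.1]
finger_gap: 0.0202
```

```bash
python3 snap.py w15; python3 tp.py w15
python3 - <<'E'
from m import *
print("collar",circ('w15',(.588,-.017),.03,.079,.094))
print("nose",circ('w15',(.588,-.017),.04,.072,.077))
print("stud",circ('w15',(.588,-.017),.02,.135,.145))
E
```

```text
16.35 [ 0.5886 -0.0799  0.26  ] [0.0007 0.9871 0.1601 0.0015] [-0.3123 -0.227  -3.0719] 0.18723516303739587
headtop 723 [ 0.5932 -0.0789] 15.369214057922363 0.24930246222921817 rel tcp [0.0046 0.001 ]
handletop 2200 [ 0.5873 -0.0804] 11.189393997192383 0.30931331407957663 rel tcp [-0.0013 -0.0005]
normal [-0.002   0.0021]
-0.045 front x tool 0.009
-0.039 front x tool 0.0091
-0.033 front x tool 0.009
-0.027 front x tool 0.0089
-0.021 front x tool 0.009
-0.015 front x tool 0.0089
-0.009 front x tool 0.0089
-0.003 front x tool 0.0089
0.003 front x tool 0.0088
head 0.014 0.0145 100
head 0.02 0.0149 50
head 0.026 0.0147 40
head 0.032 0.0148 43
collar (1115, 0.58846728515625, -0.01686285400390625, 27.024585723876953, np.float64(0.08337390071475154))
nose (1662, 0.5881593627929688, -0.016993038177490233, 37.98926544189453, np.float64(0.07503023812707915))
stud (532, 0.5889157104492188, -0.01732402801513672, 11.391231536865234, np.float64(0.14092635271741852))
```

View pics/w15.png

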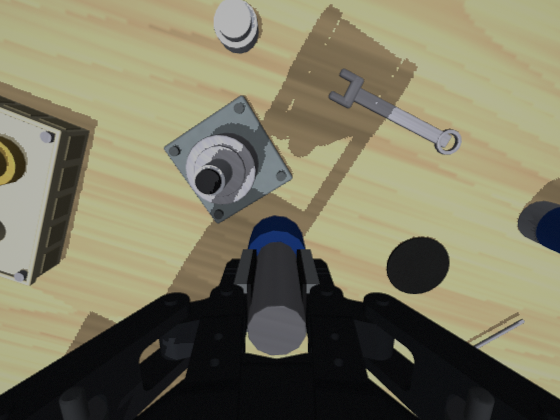

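w15 shows the arbor at (208,180) seated: collar top about 8.3 mm above the nose against its 8 mm thickness. The empty mat is at (418,265). Returning the tapper.

Emit:
{"op": "send_rows", "data": {
  "commands": [
    [-0.05,-0.2,0,0,0,0,15],
    [-0.1,-0.4,0,0,0,0,15],
    [-0.15,-0.6,-0.05,0,0,0,15],
    [-0.2,-0.8,-0.1,0,0,0,15],
    [-0.25,-1,-0.15,0,0,0,15],
    [-0.283,-1,-0.2,0,0,0,15],
    [-0.283,-1,-0.2,0,0,0,15]
  ]
}}

```text
time_s: 16.98
tcp_pos: [0.5279, -0.2822, 0.2148]
eef_rot: [-0.002, 0.988, 0.157, -0.002]
wrist_force: [-0.4, 0.7, -2.9]
finger_gap: 0.0201
```

Emit:
{"op": "send_rows", "data": {
  "commands": [
    [0,-0.15,-0.1,0,0,0,15],
    [0,-0.16,-0.25,0,0,0,15],
    [0,-0.16,-0.4,0,0,0,15],
    [0,-0.16,-0.55,0,0,0,15],
    [0,-0.16,-0.65,0,0,0,15],
    [0,-0.16,-0.7,0,0,0,15],
    [0,-0.16,-0.7,0,0,0,15],
    [0,-0.16,-0.7,0,0,0,15]
  ]
}}

```text
time_s: 17.65
tcp_pos: [0.5283, -0.3135, 0.0751]
eef_rot: [-0.002, 0.988, 0.157, -0.002]
wrist_force: [0.3, -0.4, -1.9]
finger_gap: 0.0202
```

Emit:
{"op": "send_rows", "data": {
  "commands": [
    [0.018,0,0,-0.002,-0.003,0,15],
    [0.018,0,-0.05,-0.002,-0.003,0,15],
    [0.018,0,-0.1,-0.002,-0.003,0,15],
    [0.018,0,-0.135,-0.002,-0.003,0,15],
    [0.018,0,-0.15,-0.002,-0.003,0,15],
    [0.018,0,-0.15,-0.002,-0.003,0,15],
    [0.018,0,-0.15,-0.002,-0.003,0,15]
  ]
}}

```text
time_s: 18.23
tcp_pos: [0.5316, -0.3134, 0.0446]
eef_rot: [-0.0, 0.988, 0.157, -0.0]
wrist_force: [0.2, -0.0, -2.8]
finger_gap: 0.0201
```

```bash
python3 snap.py w16; python3 tp.py w16|head -3
```

```text
18.2333 [ 0.5316 -0.3134  0.0446] [-0.0003  0.9875  0.1573 -0.0004] [ 0.157  -0.0275 -2.8092] 0.0022946187850806927
headtop 720 [ 0.5355 -0.3126] 15.383027076721191 0.033837660373255724 rel tcp [0.0039 0.0008]
handletop 2203 [ 0.5306 -0.314 ] 11.079834938049316 0.09395734798562612 rel tcp [-0.001  -0.0006]
normal [ 0.0008 -0.0009]
```

Face is about 1 mm above the mat. I'll lower to light contact, then open.

Emit:
{"op": "send_rows", "data": {
  "commands": [
    [0,0,-0.003,0,0,0,15],
    [0,0,-0.006,0,0,0,15],
    [0,0,-0.007,0,0,0,15],
    [0,0,-0.007,0,0,0,15]
  ]
}}

```text
time_s: 18.62
tcp_pos: [0.5317, -0.3136, 0.0438]
eef_rot: [-0.0, 0.988, 0.157, -0.0]
wrist_force: [-2.9, 1.3, 3.4]
finger_gap: 0.0202
```

Emit:
{"op": "send_rows", "data": {
  "commands": [
    [0,0,0,0,0,0,26],
    [0,0,0,0,0,0,38],
    [0,0,0,0,0,0,50],
    [0,0,0,0,0,0,55],
    [0,0,0,0,0,0,55],
    [0,0,0,0,0,0,55]
  ]
}}

```text
time_s: 19.12
tcp_pos: [0.5317, -0.3135, 0.0438]
eef_rot: [-0.0, 0.988, 0.157, -0.0]
wrist_force: [0.8, 0.1, -0.3]
finger_gap: 0.0548
```

Emit:
{"op": "send_rows", "data": {
  "commands": [
    [0,0,0.08,0,0,0,55],
    [0,0,0.2,0,0,0,55],
    [0,0,0.4,0,0,0,55],
    [0,0,0.6,0,0,0,55],
    [-0.1,0,0.8,0,0,0,55],
    [-0.1,0,0.9,0,0,0,55],
    [-0.1,0,0.9,0,0,0,55],
    [-0.1,0,0.9,0,0,0,55]
  ]
}}

```text
time_s: 19.78
tcp_pos: [0.5127, -0.3144, 0.2264]
eef_rot: [0.002, 0.988, 0.157, 0.001]
wrist_force: [-0.4, -0.3, -1.6]
finger_gap: 0.0555
```

```bash
python3 snap.py w17
python3 - <<'E'
from m import *
print("handle top",circ('w17',(.53,-.314),.03,.085,.10))
print("head top",circ('w17',(.53,-.314),.03,.028,.037))
print("mat",circ('w17',(.53,-.315),.06,.003,.008))
p,d=viewer.grab_frame("scene"); cv2.imwrite("pics/s17.png",p)
c=viewer.calibration("scene"); t=(0,c,p,d)
print("collar",circ(t,(.588,-.017),.03,.079,.088)); print("nose",circ(t,(.588,-.017),.04,.07,.0785))
print("stud",circ(t,(.588,-.017),.02,.135,.148))
E
```

```text
19.7833 [ 0.5127 -0.3144  0.2264] [0.0016 0.9876 0.1572 0.0015] [-0.352  -0.2764 -1.5742] 0.05185750424945287
handle top (443, 0.5302123413085937, -0.31419464111328127, 10.787856101989746, np.float64(0.0930641378858747))
head top (287, 0.5302490234375, -0.31454818725585937, 16.83698081970215, np.float64(0.03301122620839775))
mat (3436, 0.5299194946289062, -0.31476702880859375, 44.83055877685547, np.float64(0.005106465438673352))
collar (236, 0.5898298950195312, -0.012455975532531739, 26.735410690307617, np.float64(0.08205528676452745))
nose (323, 0.5893638916015626, -0.012796080589294434, 38.010658264160156, np.float64(0.07380235054889972))
stud (89, 0.5906444091796875, -0.013078664779663086, 11.574840545654297, np.float64(0.13948519208495813))
```

View pics/w17.png

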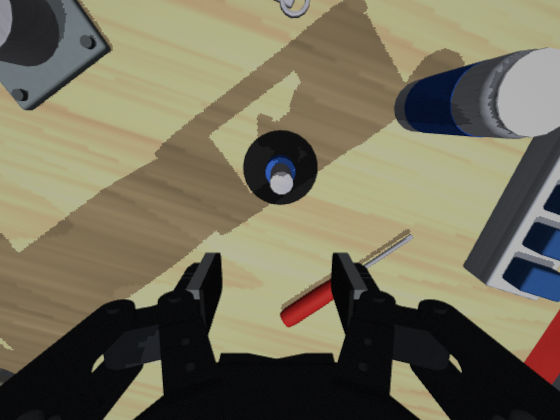

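View pics/s17.png

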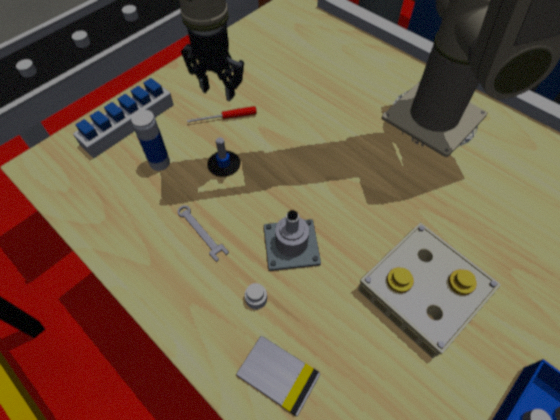

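The tapper stands in the middle of its mat ((281,168) in the wrist view). The scene view shows the arbor in the socket at (292,225) and everything else unmoved. Handing in.

```bash
python3 -c "
from workcell import job; print(job.finish_job())"
```

```text
the job is handed in; nothing more can be done
None
```

I handed the job in at about 20 s of the 67 s allowed; the hand-in gives no verdict, so the figures below are my own measurements.

- **Arbor placed:** I stood it in the socket and let go of it about 6.4 mm proud, upright and within about 0.3 mm of the nose's centre.
- **Tapping:** I drove it home with the tapper in small, slow pushes. The force read at the end of each push peaked at about 27 N between tapper and arbor, plus about 7 N sideways. Any peaks within a push were not recorded.
- **Arbor at the end:** the collar's top measured 8.3 mm above the nose in both the wrist and scene views. Its thickness is 8 mm, so it is within about 0.3 mm of home, and about 0.3 mm off centre. I stopped there rather than push harder, so I can't say it is touching the nose all round.
- **Tapper:** it stands upright, face down, within about 1 mm of the mat's centre, and the robot is clear of everything.
- **Other parts:** by eye in the last pictures, nothing else moved.

**One disagreement:** the scene camera puts positions around the socket about 4 mm off from the wrist camera in y. The heights and the arbor-to-nose offset agree between the two, and I relied on those.

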